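Fetch the polishing paste from behind the bottles

TASK

The green-lidded tub of polishing paste stands at the back of the steel spill tray, hemmed in by three bottles: first stand all three bottles upright on the black ribbed rubber mat at the side, leaving the tub where it is, and only then take the tub out and set it in the middle of the green coaster by the welded job. With the tub there, put each bottle back in the tray, upright and centred on the mark of its own colour. Never tip a bottle over, and leave the tall plain white wash bottle where it stands.

Things in the scene. Friction and masses are not known exactly. Their poses are not given: they have to be found in the camera images.
- bottle_red: round white plastic bottle with a red screw cap and red label band, upright, 134 mm tall, about 180 g. Body 50 mm diameter up to 82 mm, then a shoulder narrowing to a 26 mm neck at 97 mm; cap 28 mm diameter from 108 to 134 mm, rigid, strong enough to carry the bottle by. Origin: centre of the underside, z up.
- bottle_blue: round white plastic bottle with a blue screw cap and blue label band, upright, 134 mm tall, about 180 g. Body 50 mm diameter up to 82 mm, then a shoulder narrowing to a 26 mm neck at 97 mm; cap 28 mm diameter from 108 to 134 mm, rigid, strong enough to carry the bottle by. Origin: centre of the underside, z up.
- bottle_yellow: round white plastic bottle with a yellow screw cap and yellow label band, upright, 134 mm tall, about 180 g. Body 50 mm diameter up to 82 mm, then a shoulder narrowing to a 26 mm neck at 97 mm; cap 28 mm diameter from 108 to 134 mm, rigid, strong enough to carry the bottle by. Origin: centre of the underside, z up.
- mark_red: flat round red vinyl mark, 66 mm diameter (no step to feel), on the floor of the fixed spill tray: home of the red-capped bottle, which stands on it at the start. The marks lie about 60 mm from the tub's centre: one on its near side, one on each flank; neighbours about 69 mm apart. Origin: its centre, at the tray floor, 6 mm above the bench.
- mark_blue: flat round blue vinyl mark, 66 mm diameter (no step to feel), on the floor of the fixed spill tray: home of the blue-capped bottle, which stands on it at the start. The marks lie about 60 mm from the tub's centre: one on its near side, one on each flank; neighbours about 69 mm apart. Origin: its centre, at the tray floor, 6 mm above the bench.
- mark_yellow: flat round yellow vinyl mark, 66 mm diameter (no step to feel), on the floor of the fixed spill tray: home of the yellow-capped bottle, which stands on it at the start. The marks lie about 60 mm from the tub's centre: one on its near side, one on each flank; neighbours about 69 mm apart. Origin: its centre, at the tray floor, 6 mm above the bench.
- tub: squat round white tub with a green lid, 54 mm diameter, 46 mm tall, about 140 g. It starts at the back (far side from the robot) of the steel spill tray (166 x 214 mm, rim 21 mm above the bench), 16 mm from the far wall and about 8 mm from each bottle: no room for a gripper until they are gone. Origin: centre of the underside, z up.
- side_mat: fixed black ribbed rubber mat, 200 x 200 mm, 4 mm thick, on the bench to one side of the tray (either side): the side area for the bottles. Origin: centre of its underside, at bench level; x and y along its edges.
- coaster: fixed round green coaster with a black rubber edge, 84 mm diameter, top 3 mm above its origin. It lies on the near half of a blue plate, on the other side of the tray from the mat. The welded job and its clamp, up to 58 mm above the bench, stand on the plate from 80 mm beyond the coaster's centre. Origin: centre of its underside, 4 mm above the bench.
- wash_bottle: to be left alone: tall plain white bottle with a white cap, standing beyond the tray, 66 mm diameter, 165 mm tall. Origin: centre of its underside.

How it is judged:
By the outcome, as a careful person would: the job done as asked, in the order asked, and still so for the second after the job is handed in, with the robot touching nothing.
It also fails if it takes over 147 s, if anything falls off the work surface, if the arm or the gripper's body presses on something with over 40 N, if the wrist force passes 120 N, or if a joint passes its speed limit or range.

ROBOT

A 6-joint arm with a two-finger parallel gripper is mounted at the origin on the work surface. World frame = base frame: x ahead of the robot, y to its left, z up, the work surface at z = 0. Lengths are in m, angles in rad, forces in N, time in s.
With the tool pointing down it reaches from about 0.375 to 0.9 m from the base axis. Payload 3.1 kg.
Tool frame: the origin (TCP) lies at the very end of the fingers, on their centre line; the grasp point (between the pads) lies 19 mm behind it (manip.grasp_offset is the distance from the TCP to the grasp point, in m); x points along the fingers, z is the direction in which the jaws open and shut, and the axes are right-handed (so a half turn about x gives the same grasp; the last joint's range is limited). The gripper opens to 85 mm and grips with 20 to 120 N. Pads are 22 mm wide; open, the fingers measure 114 mm over their backs; the gripper's body (76 mm by 85 mm) begins 54 mm behind the grasp point. The pads swing forward as they close: fully open they stand 13 mm farther back than shut.
Start: joints at [-1.399, 0.527, 1.433, -0, 1.181, -0.178], TCP at [0.214, -0.587, 0.231] pointing down, gripper open.
Joint ranges: [-3.08, 3.08], [-0.75, 2.2], [0.22, 2.44], [-1.43, 4.57], [0, 2.65], [-2.85, 2.85]. Speed limits (rad/s): [2.79, 2.79, 3.14, 3.14, 3.14, 3.14].

INTERFACE

Orientations are given as a unit quaternion [x, y, z, w].
In Python, from station import manip gives the robot as it stands.
- The arm moves only by the tool send_rows, never from a script. Its argument "steps" is a list that holds one entry, the list of rows, each a list of 5 numbers: the closure, from 0 (fully open) to 1 (shut), then the shift along the world's x, y, z in m, then the turn about the world's z in rad. A call has 1 to 8 rows; each row is the pose to reach, as a shift and turn from the pose commanded when the call began; what a row does not reach only later rows make up. A row lasts 1/8 s, in which the tool goes at most 62.5 mm and 10.7 degrees, less where a joint would pass 70% of its speed; a pose out of reach is approached as far as the arm can. A call with a gripper value outside its range is refused whole. The fingers move at their own pace and stop on an object; "grip_force" is the grip in N (left out, the last holds). Time passes only in rows, so rows that repeat a pose let the fingers close. It gives the time, the measured TCP pose, the force and the opening at its end, in the units of the state.
- manip.sense(): the state, without advancing time (a new reading comes with each control period).
- manip.snapshot(name): name is "scene" or "side" or "wrist"; returns the picture (384x512x3 uint8, red, green, blue); there is no depth.
- manip.camera_params(name): a dict with "fx", "fy", "cx", "cy" (pixels), "D" ([k1, k2, p1, p2, k3] as OpenCV has them; the pictures are not rectified), "T" (4x4, takes a point from camera to world coordinates); the wrist camera has in their place "tool_from_camera" (4x4, takes a point from camera to tool coordinates, whose origin is the TCP and whose axes are the tool frame's). Camera axes: x right, y down, z forward; pixel columns grow to the right and rows downward; lengths in m; the calibration is good to about 2 mm. A picture is of the moment at which its call begins: read the wrist's pose just before it. camera_params takes no time and is no camera call.
- manip.sign_off(): hands the job in, once; it reports no verdict.
The state is a dict: "t": time; "q": joint angles; "qd": joint speeds; "tau": joint torques, N m; "tcp_pos": TCP position; "tool_rot": TCP orientation; "force": force on the tool from outside, world axes, zero at the start; "ft_torque": the same for the moment, N m; "finger_gap": opening from 0.0 (shut) to 1.0 (fully open).
Only numpy, scipy, OpenCV 4.12 (cv2) and the standard library are available. Lean on these libraries where they do the work, as an engineer would, in place of code of your own. Each camera call takes 0.05 s, during which the arm holds its last target.

## Working session

There is one attempt and no reset: what is moved stays moved. The work goes in short steps, Python scripts to look and compute and a tool call to move; the robot and the scene stay as the last step left them, time stands still between calls to the robot, and variables do not carry over. Pictures are saved under pics/ and viewed, and the job is handed in when it is done.

Besides the shell and the picture viewer there is one more tool, called after "Emit:" by a JSON object that holds its "method" and its "body". send_rows: Moves the arm, as the interface text tells. Its arguments: {"type":"object","properties":{"steps":{"type":"array","items":{"type":"array","items":{"type":"array","items":{"type":"number"}}}},"grip_force":{"type":"number"}},"required":["steps"]}

```bash
ls; mkdir -p pics; python3 - <<'E'
from station import manip
import cv2,numpy as np
s=manip.sense();print({k:np.round(v,4).tolist() for k,v in s.items()},manip.grasp_offset)
for n in ("scene","side","wrist"):
    cv2.imwrite(f"pics/{n}0.png",manip.snapshot(n)[:,:,::-1])
    p=manip.camera_params(n);print(n,{k:np.round(v,4).tolist() for k,v in p.items()})
E
```

```text
pics
{'t': 0.0, 'q': [-1.3995, 0.5284, 1.4339, -0.0, 1.1814, -0.1785], 'qd': [-0.0011, 0.0011, -0.0013, -0.0004, -0.0006, 0.0002], 'tau': [-0.0015, -44.2353, -17.8026, -0.0002, 0.0083, 0.0], 'tcp_pos': [0.2141, -0.5864, 0.2304], 'tool_rot': [0.4059, 0.5799, -0.4048, 0.5788], 'force': [0.418, -0.1602, -0.0815], 'ft_torque': [0.0136, 0.001, 0.0073], 'finger_gap': 1.0032} 0.0187
scene {'fx': 493.5817, 'fy': 493.5817, 'cx': 252.155, 'cy': 187.7271, 'D': [0.0069, 0.0, 0.0, 0.0, 0.0], 'T': [[-0.5154, 0.7371, -0.4371, 1.1819], [0.8569, 0.4459, -0.2585, 0.3382], [0.0043, -0.5078, -0.8615, 1.1604], [0.0, 0.0, 0.0, 1.0]]}
side {'fx': 471.342, 'fy': 471.342, 'cx': 240.0873, 'cy': 190.2239, 'D': [-0.1309, 0.0, 0.0, 0.0, 0.0], 'T': [[-0.8013, -0.3998, 0.4451, 0.0769], [-0.598, 0.5579, -0.5755, 0.6751], [-0.0182, -0.7273, -0.6861, 0.8561], [0.0, 0.0, 0.0, 1.0]]}
wrist {'fx': 280.1815, 'fy': 280.1815, 'cx': 249.9137, 'cy': 191.2803, 'D': [-0.0588, 0.0, 0.0, 0.0, 0.0], 'tool_from_camera': [[-0.001, -0.3288, 0.9444, -0.1431], [-0.0007, -0.9444, -0.3288, 0.0847], [1.0, -0.001, 0.0007, -0.0001], [0.0, 0.0, 0.0, 1.0]]}
```

View pics/scene0.png

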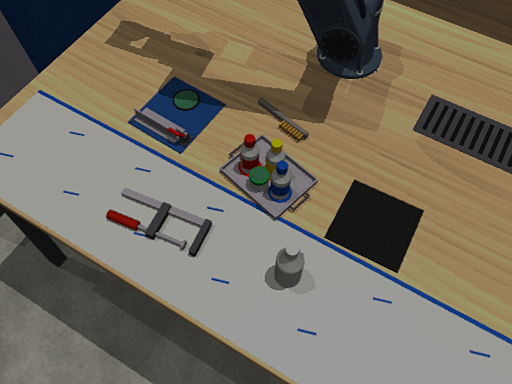

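View pics/side0.png

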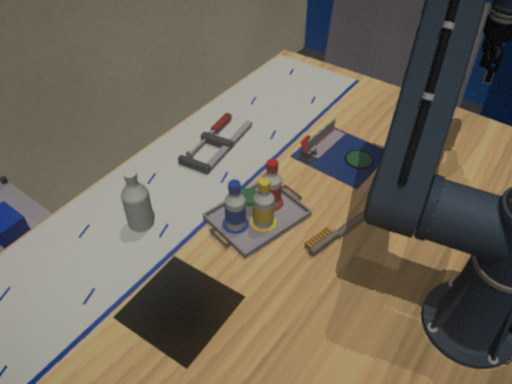

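View pics/wrist0.png

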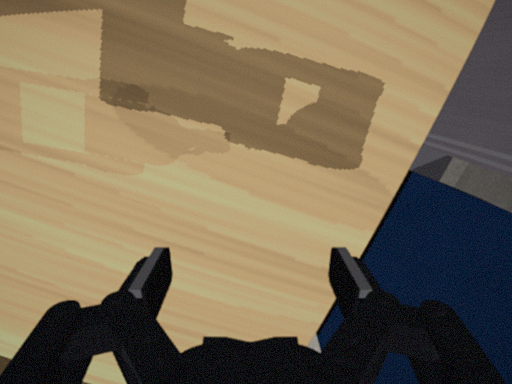

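The scene view shows the tray near (268,177), mat near (375,224), coaster near (186,99) and wash bottle near (289,266). I'll enlarge it.

```bash
cat > h.py <<'E'
import numpy as np,cv2
from station import manip
def cam(n,s=None):
    p=manip.camera_params(n)
    K=np.array([[p['fx'],0,p['cx']],[0,p['fy'],p['cy']],[0,0,1.]]);D=np.array(p['D'])
    if 'T' in p: T=np.array(p['T'])
    else:
        from scipy.spatial.transform import Rotation as R
        s=s or manip.sense();A=np.eye(4);A[:3,:3]=R.from_quat(s['tool_rot']).as_matrix();A[:3,3]=s['tcp_pos'];T=A@np.array(p['tool_from_camera'])
    return K,D,T
def p2w(n,px,z,s=None):
    K,D,T=cam(n,s);u=cv2.undistortPoints(np.array([[px]],float),K,D)[0,0]
    d=T[:3,:3]@np.array([u[0],u[1],1]);o=T[:3,3];return o+d*(z-o[2])/d[2]
def w2p(n,P,s=None):
    K,D,T=cam(n,s);Ti=np.linalg.inv(T)
    P=np.atleast_2d(np.array(P,float));r=cv2.Rodrigues(Ti[:3,:3])[0]
    return cv2.projectPoints(P,r,Ti[:3,3],K,D)[0][:,0]
E
python3 - <<'E'
import cv2
a=cv2.imread('pics/scene0.png');b=cv2.imread('pics/side0.png')
cv2.imwrite('pics/c1.png',cv2.resize(a[125:225,210:330],None,fx=6,fy=6,interpolation=2)[:600])
cv2.imwrite('pics/c2.png',cv2.resize(b[145:265,190:330],None,fx=5,fy=5,interpolation=2))
cv2.imwrite('pics/c3.png',cv2.resize(a[70:160,120:240],None,fx=6,fy=6,interpolation=2))
E
```

```text
(no output)
```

View pics/c1.png

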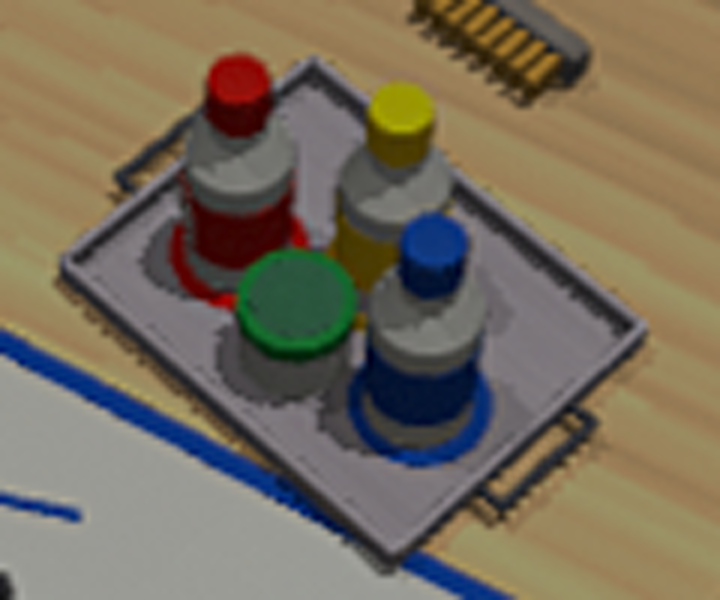

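View pics/c2.png

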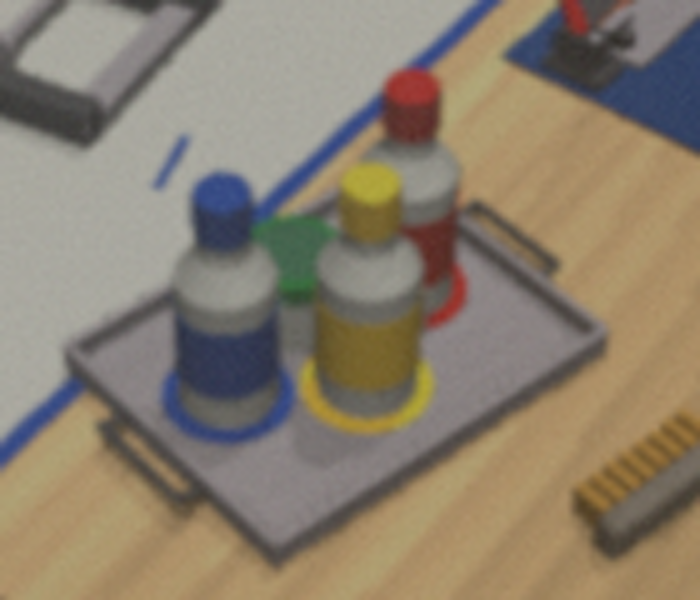

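View pics/c3.png

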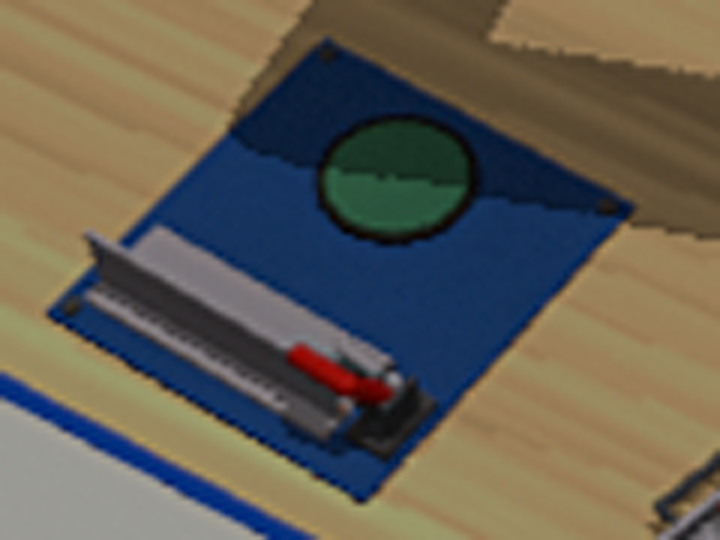

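```bash
python3 - <<'E'
from h import *
f=lambda u,v,x0,y0,k:((u+.5)/k-.5+x0,(v+.5)/k-.5+y0)
P=lambda n,l,px,z:print(n,l,p2w(n,px,z).round(4))
for l,u,v in (('red',239,80),('yel',401,107),('blu',434,242)):P('scene',l,f(u,v,210,125,6),.14)
for l,u,v in (('red',412,90),('yel',371,187),('blu',222,194)):P('side',l,f(u,v,190,145,5),.14)
P('scene','tub',f(298,297,210,125,6),.052)
P('scene','coaster',f(397,178,120,70,6),.007)
for u,v in ((313,62),(645,330),(393,560),(68,262)):P('scene','tray',f(u,v,210,125,6),.021)
for px in ((357,181),(423,213),(398,268),(326,236)):P('scene','mat',px,.004)
for px in ((177,258),(244,297),(187,361),(116,316)):P('side','mat',px,.004)
P('side','coaster',(359,159),.007)
P('scene','wash',(292,250),.165)
for l,u,v in (('red',239,243),('blu',420,405)):P('scene','mark'+l,f(u,v,210,125,6),.006)
for l,u,v in (('yel',367,384),('blu',228,393)):P('side','mark'+l,f(u,v,190,145,5),.006)
E
```

```text
scene red [ 0.5414 -0.05    0.14  ]
scene yel [0.518  0.0159 0.14  ]
scene blu [0.5702 0.0612 0.14  ]
side red [ 0.537  -0.0455  0.14  ]
side yel [0.5142 0.0217 0.14  ]
side blu [0.566  0.0645 0.14  ]
scene tub [5.738e-01 1.000e-04 5.200e-02]
scene coaster [ 0.4342 -0.3404  0.007 ]
scene tray [ 0.4394 -0.0706  0.021 ]
scene tray [0.4909 0.1335 0.021 ]
scene tray [0.6508 0.0938 0.021 ]
scene tray [ 0.595  -0.1089  0.021 ]
scene mat [0.4279 0.2263 0.004 ]
scene mat [0.428  0.4174 0.004 ]
scene mat [0.606  0.4204 0.004 ]
scene mat [0.6204 0.2281 0.004 ]
side mat [0.6118 0.2275 0.004 ]
side mat [0.4241 0.2219 0.004 ]
side mat [0.4252 0.4063 0.004 ]
side mat [0.6114 0.42   0.004 ]
side coaster [ 0.431  -0.3365  0.007 ]
scene wash [0.7669 0.195  0.165 ]
scene markred [ 0.5373 -0.0525  0.006 ]
scene markblu [0.5696 0.0623 0.006 ]
side markyel [0.5159 0.0187 0.006 ]
side markblu [0.5677 0.0634 0.006 ]
```

```bash
cat >> h.py <<'E'
def st():
    from scipy.spatial.transform import Rotation as R
    s=manip.sense();M=R.from_quat(s['tool_rot']).as_matrix()
    print('t %.2f'%s['t'],'tcp',np.round(s['tcp_pos'],4),'jaw deg %.1f'%np.degrees(np.arctan2(M[1,2],M[0,2])),'gap %.3f'%s['finger_gap'],'F',np.round(s['force'],1),'q',np.round(s['q'],2))
    return s
E
python3 - <<'E'
from h import *
from scipy.spatial.transform import Rotation as R
s=st();print(R.from_quat(s['tool_rot']).as_matrix().round(3))
E
```

```text
t 0.15 tcp [ 0.2141 -0.5866  0.2305] jaw deg -70.0 gap 1.003 F [ 0.7 -1.2 -0.2] q [-1.4   0.53  1.43  0.    1.18 -0.18]
[[-0.     0.939  0.343]
 [ 0.002  0.343 -0.939]
 [-1.     0.    -0.002]]
```

Emit:
{"method": "send_rows", "body": {"steps": [[[0, 0.028, 0.051, 0, -0.1], [0, 0.056, 0.102, 0, -0.2], [0, 0.084, 0.153, 0, -0.3], [0, 0.112, 0.204, 0, -0.4], [0, 0.14, 0.255, 0, -0.5], [0, 0.168, 0.306, 0, -0.593], [0, 0.196, 0.357, 0, -0.593], [0, 0.224, 0.408, 0, -0.593]]], "grip_force": 40}}

```text
t: 1.15
tcp_pos: [0.4389, -0.1774, 0.2313]
tool_rot: [0.557, 0.435, -0.557, 0.436]
force: [0.7, -0.4, -0.8]
finger_gap: 1.003
```

Emit:
{"method": "send_rows", "body": {"steps": [[[0, 0.026, 0.05, 0, 0], [0, 0.052, 0.1, 0, 0], [0, 0.078, 0.145, 0, 0], [0.3, 0.1, 0.18, 0, 0], [0.3, 0.1, 0.18, 0, 0]]]}}

```text
t: 1.78
tcp_pos: [0.5392, 0.0032, 0.2311]
tool_rot: [0.556, 0.437, -0.556, 0.437]
force: [-0.4, -0.3, -0.2]
finger_gap: 0.7
```

```bash
python3 - <<'E'
from h import *
s=st();cv2.imwrite('pics/w1.png',manip.snapshot('wrist')[:,:,::-1])
for n,p in dict(red=(.539,-.048,.14),yel=(.516,.0185,.14),blu=(.568,.063,.14),tub=(.573,.001,.052)).items(): print(n,w2p('wrist',p,s))
E
```

```text
t 1.77 tcp [0.5392 0.0032 0.2311] jaw deg -103.7 gap 0.700 F [-0.4 -0.3 -0.2] q [-0.2   0.41  1.65  0.    1.08  1.61]
red [[306.55985623 181.96513392]]
yel [[239.62452576 221.55852491]]
blu [[175.69000149 180.00076814]]
tub [[244.65137684 141.45531697]]
```

View pics/w1.png

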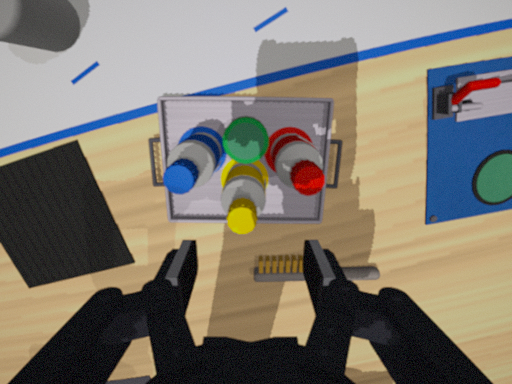

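```bash
python3 - <<'E'
from h import *
a=cv2.imread('pics/w1.png')
cv2.imwrite('pics/c4.png',cv2.resize(a[85:245,145:345],None,fx=4,fy=4,interpolation=2)[:600])
E
```

```text
(no output)
```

View pics/c4.png

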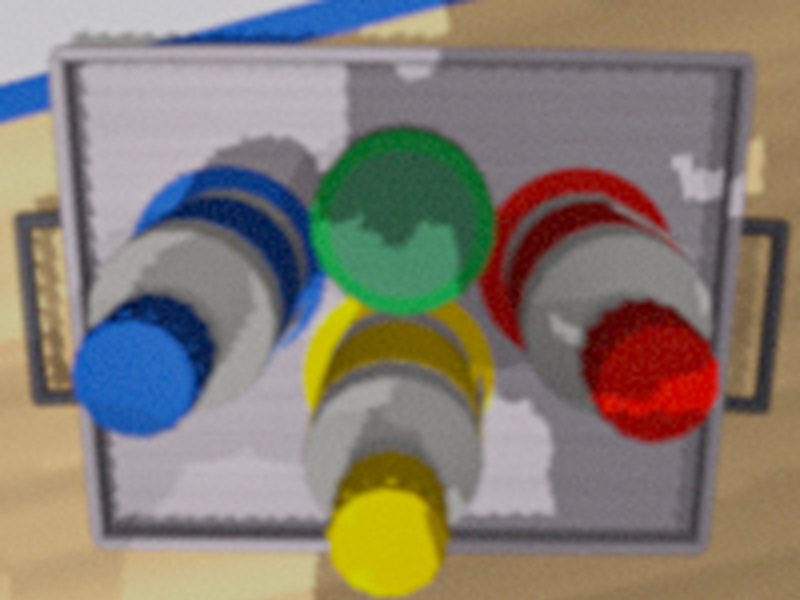

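```bash
python3 - <<'E'
from h import *
s=st()
for n,p,z in (('blu',(179,178.7),.14),('yel',(241.7,219.9),.14),('red',(308.7,178.7),.14),('tub',(245.7,140.4),.052)): print(n,p2w('wrist',p,z,s).round(4))
E
```

```text
t 1.82 tcp [0.5382 0.0019 0.231 ] jaw deg -103.8 gap 0.698 F [-0.1  0.6  0. ] q [-0.2   0.41  1.65 -0.    1.08  1.61]
blu [0.5675 0.0583 0.14  ]
yel [0.5162 0.0149 0.14  ]
red [ 0.5404 -0.0517  0.14  ]
tub [ 0.5727 -0.0019  0.052 ]
```

Emit:
{"method": "send_rows", "body": {"steps": [[[0.4, 0.015, 0.03, -0.01, 0], [0.45, 0.03, 0.059, -0.03, 0], [0.45, 0.03, 0.059, -0.06, 0], [0.45, 0.03, 0.059, -0.1, 0], [0.45, 0.03, 0.059, -0.121, 0], [0.45, 0.03, 0.059, -0.121, 0]]]}}

```text
t: 2.58
tcp_pos: [0.5662, 0.0586, 0.1086]
tool_rot: [-0.556, -0.436, 0.559, -0.434]
force: [-0.1, -0.4, 1.2]
finger_gap: 0.55
```

```bash
python3 - <<'E'
from h import *
s=st();cv2.imwrite('pics/w2.png',manip.snapshot('wrist')[:,:,::-1])
E
```

```text
t 2.58 tcp [0.5662 0.0586 0.1086] jaw deg -104.0 gap 0.550 F [-0.1 -0.4  1.2] q [-0.09  0.62  1.68 -0.    0.85  1.72]
```

View pics/w2.png

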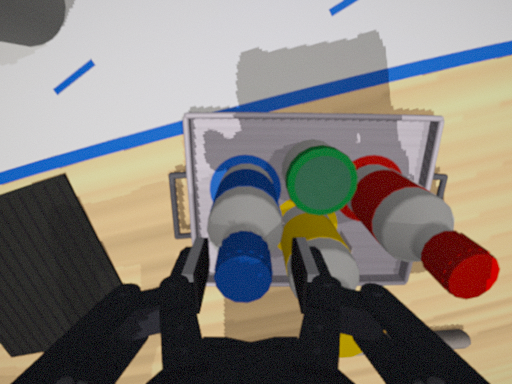

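```bash
python3 - <<'E'
from h import *
s=st();a=cv2.imread('pics/w2.png');cv2.imwrite('pics/c5.png',cv2.resize(a[200:340,170:330],None,fx=4,fy=4,interpolation=2))
print(w2p('wrist',[(.568,.060,.14),(.566,.0586,.14)],s))
E
```

```text
t 2.62 tcp [0.5675 0.0587 0.1099] jaw deg -104.0 gap 0.551 F [0.6 1.1 1.2] q [-0.09  0.62  1.67 -0.    0.85  1.72]
[[246.9483046  279.86940712]
 [250.76373221 282.60032263]]
```

View pics/c5.png

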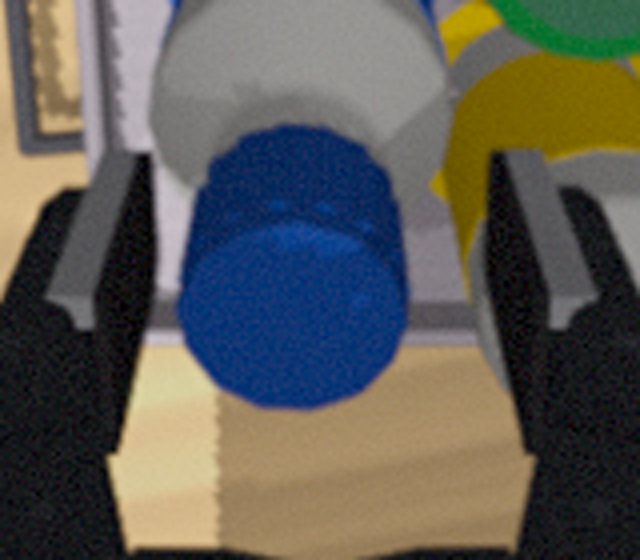

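Emit:
{"method": "send_rows", "body": {"steps": [[[0.7, 0.001, 0.001, 0, 0], [1, 0.001, 0.001, 0, 0], [1, 0.001, 0.001, 0, 0], [1, 0.001, 0.001, 0, 0], [1, 0.001, 0.001, 0, 0], [1, 0.001, 0.001, 0.01, 0], [1, 0.001, 0.001, 0.03, 0], [1, 0.001, 0.001, 0.06, 0]]]}}

```text
t: 3.62
tcp_pos: [0.5676, 0.0611, 0.1698]
tool_rot: [-0.556, -0.437, 0.558, -0.435]
force: [0.7, -0.3, -2.6]
finger_gap: 0.315
```

```bash
python3 - <<'E'
from h import *
s=st();cv2.imwrite('pics/w3.png',manip.snapshot('wrist')[:,:,::-1])
E
```

```text
t 3.62 tcp [0.5676 0.0611 0.1698] jaw deg -103.9 gap 0.315 F [ 0.7 -0.3 -2.6] q [-0.09  0.54  1.63  0.    0.98  1.73]
```

View pics/w3.png

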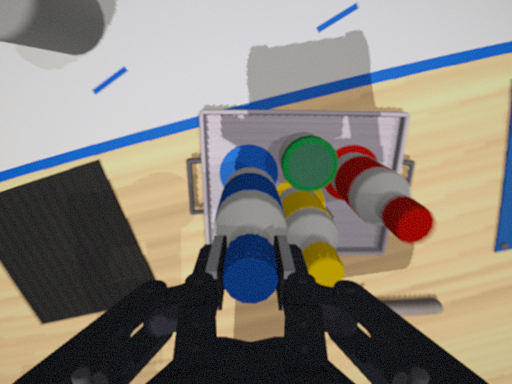

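Emit:
{"method": "send_rows", "body": {"steps": [[[1, 0, 0.02, 0.01, 0], [1, 0.001, 0.06, 0.01, 0], [1, 0.002, 0.11, 0.01, 0], [1, 0.004, 0.16, 0.01, 0], [1, 0.006, 0.2, 0, 0], [1, 0.006, 0.23, 0, 0], [1, 0.006, 0.239, -0.02, 0], [1, 0.006, 0.239, -0.04, 0]]]}}

```text
t: 4.68
tcp_pos: [0.5736, 0.3007, 0.128]
tool_rot: [-0.556, -0.436, 0.557, -0.436]
force: [0.1, -0.4, -2.6]
finger_gap: 0.314
```

```bash
python3 - <<'E'
from h import *
s=st();cv2.imwrite('pics/s4.png',manip.snapshot('side')[100:384,60:360,::-1].repeat(2,0).repeat(2,1))
E
```

```text
t 4.67 tcp [0.5736 0.3007 0.128 ] jaw deg -103.8 gap 0.314 F [ 0.1 -0.4 -2.6] q [ 0.31  0.68  1.46 -0.    1.01  2.12]
```

View pics/s4.png

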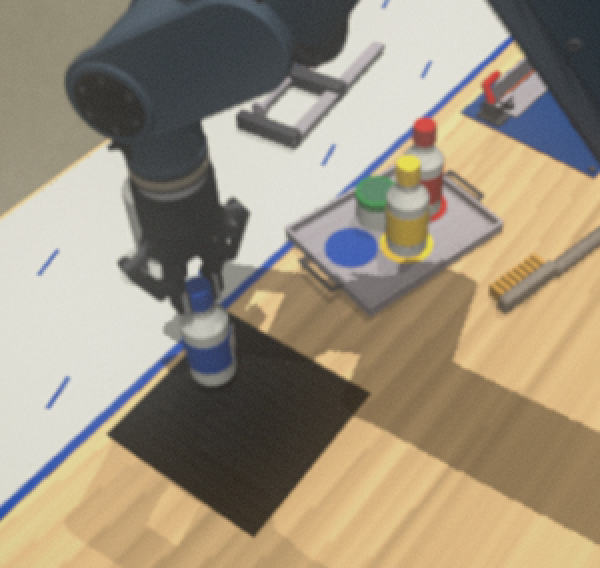

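Blue hangs upright above the mat's far-left portion (raw side pixel about (165,290)). Lowering it now.

Emit:
{"method": "send_rows", "body": {"steps": [[[1, 0, 0, -0.01, 0], [1, 0, 0, -0.017, 0], [1, 0, 0, -0.0215, 0], [1, 0, 0, -0.0215, 0], [0.8, 0, 0, -0.0215, 0], [0.6, 0, 0, -0.0215, 0], [0.45, 0, 0, -0.0215, 0], [0.45, 0, 0, -0.0215, 0]]]}}

```text
t: 5.72
tcp_pos: [0.5752, 0.2999, 0.1088]
tool_rot: [0.557, 0.436, -0.557, 0.436]
force: [0.9, 0.8, 1.2]
finger_gap: 0.549
```

Emit:
{"method": "send_rows", "body": {"steps": [[[0.45, 0, 0, 0.02, 0], [0.45, 0, 0, 0.06, 0], [0.45, 0, -0.02, 0.1, 0], [0.45, -0.02, -0.08, 0.1, 0], [0.45, -0.035, -0.14, 0.1, 0], [0.45, -0.05, -0.2, 0.1, 0], [0.45, -0.055, -0.25, 0.09, 0], [0.45, -0.058, -0.283, 0.08, 0]]]}}

```text
t: 6.72
tcp_pos: [0.517, 0.0147, 0.189]
tool_rot: [0.558, 0.435, -0.557, 0.435]
force: [0.1, 0.5, 0.5]
finger_gap: 0.55
```

```bash
python3 - <<'E'
from h import *
s=st();a=manip.snapshot('wrist')[:,:,::-1];cv2.imwrite('pics/w5.png',a)
cv2.imwrite('pics/c6.png',cv2.resize(a[90:290,160:360],None,fx=3,fy=3,interpolation=2))
print('markblu',p2w('side',(235.5,224),.006))
E
```

```text
t 6.72 tcp [0.517  0.0147 0.189 ] jaw deg -104.0 gap 0.550 F [0.1 0.5 0.5] q [-0.19  0.44  1.75 -0.    0.95  1.63]
markblu [0.56552179 0.06508884 0.006     ]
```

View pics/w5.png

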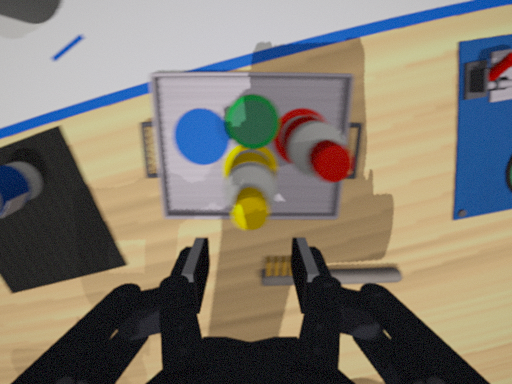

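View pics/c6.png

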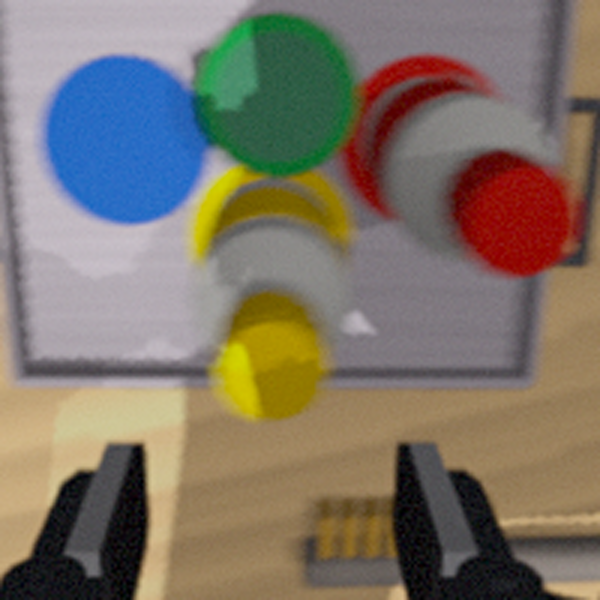

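```bash
python3 - <<'E'
from h import *
s=st()
for n,p,z in (('mblu',(201.8,136.2),.006),('yel',(249.2,211.8),.14),('red',(331.8,161.5),.14),('tub',(251.8,121.5),.052)): print(n,p2w('wrist',p,z,s).round(4))
E
```

```text
t 6.78 tcp [0.5163 0.0119 0.1876] jaw deg -104.1 gap 0.549 F [-0.8 -2.4 -1.2] q [-0.19  0.44  1.75 -0.    0.95  1.63]
mblu [0.5673 0.0554 0.006 ]
yel [0.5185 0.0116 0.14  ]
red [ 0.5413 -0.0538  0.14  ]
tub [ 0.5734 -0.005   0.052 ]
```

Emit:
{"method": "send_rows", "body": {"steps": [[[0.45, 0, 0, -0.03, 0], [0.45, 0, 0, -0.06, 0], [0.45, 0, 0, -0.0785, 0], [0.45, 0, 0, -0.0785, 0]]]}}

```text
t: 7.28
tcp_pos: [0.5163, 0.0172, 0.1091]
tool_rot: [-0.556, -0.437, 0.558, -0.435]
force: [0.3, 1.2, -0.1]
finger_gap: 0.546
```

```bash
python3 - <<'E'
from h import *
s=st();a=manip.snapshot('wrist')[:,:,::-1];st();cv2.imwrite('pics/c7.png',cv2.resize(a[200:340,170:330],None,fx=4,fy=4,interpolation=2))
E
```

```text
t 7.28 tcp [0.5163 0.0172 0.1091] jaw deg -103.9 gap 0.546 F [ 0.3  1.2 -0.1] q [-0.18  0.57  1.81  0.    0.76  1.63]
t 7.33 tcp [0.5171 0.0171 0.1101] jaw deg -103.9 gap 0.550 F [1.2 0.3 0.2] q [-0.18  0.57  1.81  0.    0.76  1.63]
```

View pics/c7.png

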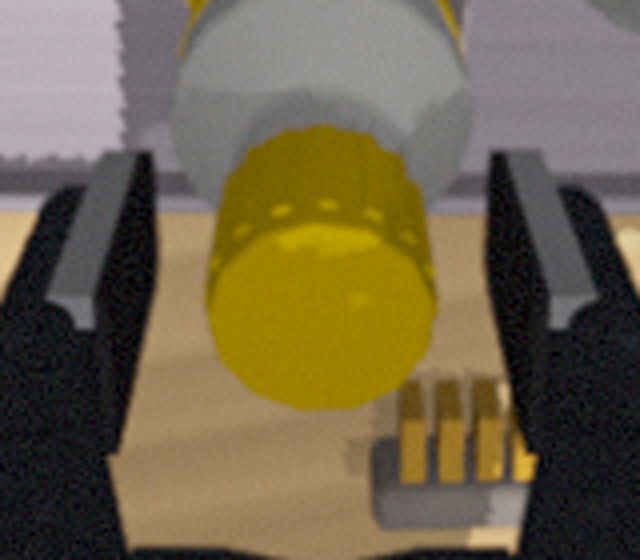

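Emit:
{"method": "send_rows", "body": {"steps": [[[0.8, 0, 0, 0, 0], [1, 0, 0, 0, 0], [1, 0, 0, 0, 0], [1, 0, 0, 0, 0], [1, 0, 0, 0.01, 0], [1, 0, 0, 0.03, 0], [1, 0, 0, 0.06, 0], [1, 0, 0.01, 0.07, 0]]]}}

```text
t: 8.32
tcp_pos: [0.5179, 0.0267, 0.1818]
tool_rot: [0.558, 0.435, -0.557, 0.436]
force: [-0.2, 0.2, -2.9]
finger_gap: 0.316
```

Emit:
{"method": "send_rows", "body": {"steps": [[[1, 0, 0.04, 0, 0], [1, 0, 0.09, 0, 0], [1, 0, 0.14, 0, 0], [1, 0.001, 0.19, 0, 0], [1, 0.001, 0.24, 0, 0], [1, 0.001, 0.28, 0, 0], [1, 0.001, 0.315, -0.01, 0], [1, 0.001, 0.325, -0.03, 0]]]}}

```text
t: 9.32
tcp_pos: [0.5175, 0.3546, 0.1497]
tool_rot: [0.557, 0.437, -0.556, 0.436]
force: [0.4, -0.2, -2.6]
finger_gap: 0.315
```

```bash
python3 - <<'E'
from h import *
s=st();cv2.imwrite('pics/s8.png',manip.snapshot('side')[100:384,60:360,::-1].repeat(2,0).repeat(2,1))
E
```

```text
t 9.32 tcp [0.5175 0.3546 0.1497] jaw deg -103.8 gap 0.315 F [ 0.4 -0.2 -2.6] q [0.42 0.63 1.5  0.   1.01 2.23]
```

View pics/s8.png

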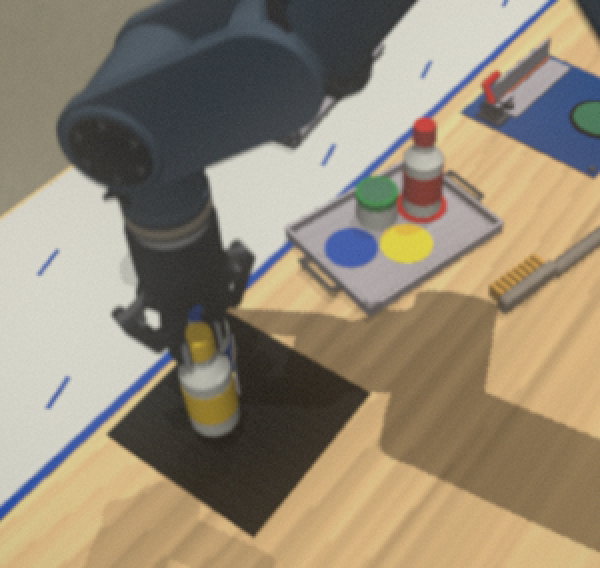

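Yellow hangs upright over the mat (pixel (210,410)), with blue standing behind it.

Emit:
{"method": "send_rows", "body": {"steps": [[[1, 0, 0, -0.02, 0], [1, 0, 0, -0.035, 0], [1, 0, 0, -0.0415, 0], [1, 0, 0, -0.0415, 0], [0.8, 0, 0, -0.0415, 0], [0.6, 0, 0, -0.0415, 0], [0.45, 0, 0, -0.0415, 0], [0.45, 0, 0, -0.02, 0]]]}}

```text
t: 10.38
tcp_pos: [0.517, 0.3514, 0.1287]
tool_rot: [-0.556, -0.436, 0.558, -0.435]
force: [0.2, 1.0, 0.9]
finger_gap: 0.558
```

Emit:
{"method": "send_rows", "body": {"steps": [[[0.45, 0, 0, 0.04, 0], [0.45, 0, -0.02, 0.07, 0], [0.45, 0, -0.08, 0.07, 0], [0.45, 0.005, -0.14, 0.07, 0], [0.45, 0.01, -0.2, 0.07, 0], [0.45, 0.015, -0.26, 0.07, 0], [0.45, 0.02, -0.32, 0.07, 0], [0.45, 0.022, -0.37, 0.07, 0]]]}}

```text
t: 11.38
tcp_pos: [0.5407, -0.0204, 0.2004]
tool_rot: [0.557, 0.435, -0.557, 0.436]
force: [-0.1, -0.4, 0.2]
finger_gap: 0.548
```

Emit:
{"method": "send_rows", "body": {"steps": [[[0.45, 0, -0.032, 0, 0], [0.45, 0, -0.032, 0, 0], [0.45, 0, -0.032, -0.03, 0], [0.45, 0, -0.032, -0.06, 0], [0.45, 0, -0.032, -0.0885, 0], [0.45, 0, -0.032, -0.0885, 0]]]}}

```text
t: 12.12
tcp_pos: [0.5385, -0.0484, 0.11]
tool_rot: [-0.556, -0.438, 0.558, -0.434]
force: [-0.7, -0.6, 0.3]
finger_gap: 0.55
```

```bash
python3 - <<'E'
from h import *
s=st();a=manip.snapshot('wrist')[:,:,::-1];st();cv2.imwrite('pics/c9.png',cv2.resize(a[200:340,170:330],None,fx=4,fy=4,interpolation=2))
E
```

```text
t 12.12 tcp [ 0.5385 -0.0484  0.11  ] jaw deg -103.9 gap 0.550 F [-0.7 -0.6  0.3] q [-0.3   0.59  1.75  0.    0.81  1.52]
t 12.18 tcp [ 0.5397 -0.0489  0.1113] jaw deg -103.9 gap 0.553 F [ 0.1 -0.   0.8] q [-0.3   0.59  1.75  0.    0.81  1.52]
```

View pics/c9.png

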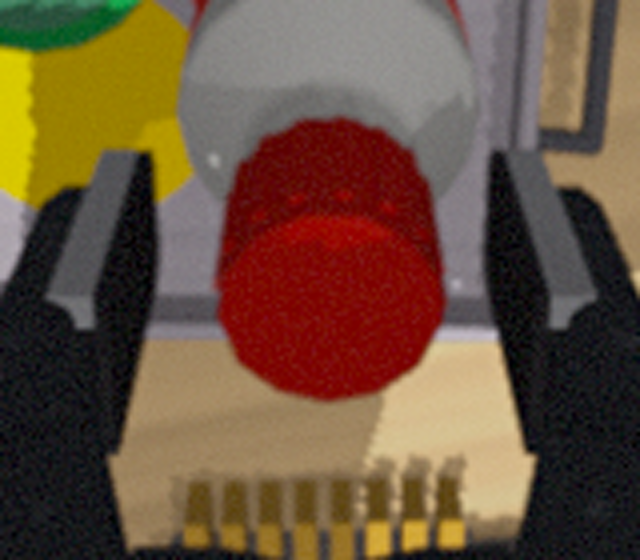

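Emit:
{"method": "send_rows", "body": {"steps": [[[0.8, 0, 0, 0, 0], [1, 0, 0, 0, 0], [1, 0, 0, 0, 0], [1, 0, 0, 0, 0], [1, 0, 0, 0.01, 0], [1, 0, 0, 0.03, 0], [1, 0, 0, 0.06, 0], [1, -0.01, 0, 0.08, 0]]]}}

```text
t: 13.18
tcp_pos: [0.5306, -0.0504, 0.193]
tool_rot: [0.557, 0.435, -0.557, 0.436]
force: [0.1, 0.3, -2.9]
finger_gap: 0.314
```

Emit:
{"method": "send_rows", "body": {"steps": [[[1, -0.02, 0.03, 0, 0], [1, -0.035, 0.08, 0, 0], [1, -0.05, 0.13, 0, 0], [1, -0.06, 0.18, 0, 0], [1, -0.065, 0.23, 0, 0], [1, -0.07, 0.28, 0, 0], [1, -0.072, 0.325, 0, 0], [1, -0.072, 0.35, -0.02, 0]]]}}

```text
t: 14.18
tcp_pos: [0.4585, 0.3024, 0.173]
tool_rot: [0.558, 0.436, -0.555, 0.437]
force: [-0.0, -0.2, -2.4]
finger_gap: 0.311
```

```bash
python3 - <<'E'
from h import *
s=st();cv2.imwrite('pics/s10.png',manip.snapshot('side')[100:384,60:360,::-1].repeat(2,0).repeat(2,1))
E
```

```text
t 14.18 tcp [0.4585 0.3024 0.173 ] jaw deg -103.8 gap 0.311 F [-0.  -0.2 -2.4] q [0.38 0.5  1.68 0.   0.95 2.19]
```

View pics/s10.png

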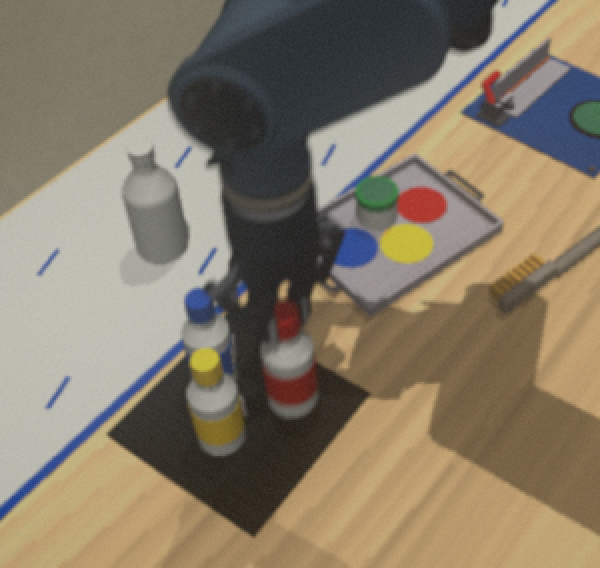

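Blue and yellow stand upright on the mat, with red hanging over its near part.

Emit:
{"method": "send_rows", "body": {"steps": [[[1, 0, 0, -0.02, 0], [1, 0, 0, -0.04, 0], [1, 0, 0, -0.055, 0], [1, 0, 0, -0.0615, 0], [1, 0, 0, -0.0615, 0], [0.8, 0, 0, -0.0615, 0], [0.6, 0, 0, -0.0615, 0], [0.45, 0, 0, -0.0615, 0]]]}}

```text
t: 15.22
tcp_pos: [0.4585, 0.3, 0.1103]
tool_rot: [0.557, 0.436, -0.557, 0.436]
force: [-0.3, 0.4, 0.3]
finger_gap: 0.549
```

Emit:
{"method": "send_rows", "body": {"steps": [[[0.45, 0, 0, 0.03, 0], [0.45, 0, 0, 0.08, 0], [0.45, 0.01, -0.05, 0.11, 0], [0.4, 0.02, -0.1, 0.121, 0], [0.3, 0.03, -0.16, 0.121, 0], [0.2, 0.045, -0.22, 0.121, 0], [0.1, 0.06, -0.27, 0.121, 0], [0, 0.072, -0.3, 0.121, 0]]]}}

```text
t: 16.23
tcp_pos: [0.5309, -0.0027, 0.2313]
tool_rot: [0.558, 0.435, -0.557, 0.435]
force: [-0.0, 0.3, 0.1]
finger_gap: 1.0
```

Emit:
{"method": "send_rows", "body": {"steps": [[[0, 0, 0, 0, 0], [0, 0, 0, 0, 0], [0, 0, 0, 0, 0]]]}}

```text
t: 16.6
tcp_pos: [0.5295, 0.0012, 0.2312]
tool_rot: [-0.556, -0.436, 0.557, -0.436]
force: [0.9, 0.5, -0.5]
finger_gap: 0.993
```

```bash
python3 - <<'E'
from h import *
s=st();a=manip.snapshot('wrist')[:,:,::-1];s2=st();cv2.imwrite('pics/w11.png',a)
cv2.imwrite('pics/s11.png',manip.snapshot('side')[100:384,60:360,::-1].repeat(2,0).repeat(2,1))
cv2.imwrite('pics/c11.png',cv2.resize(a[85:245,145:345],None,fx=4,fy=4,interpolation=2)[:600])
h=cv2.cvtColor(a,cv2.COLOR_BGR2HSV)
for n,lo,hi in (('red',0,8),('yel',22,35),('blu',100,115),('grn',50,80)):
    m=cv2.inRange(h,(lo,110,40),(hi,255,255));m[:85]=0;m[240:]=0;m[:,:150]=0;m[:,340:]=0
    c=max(cv2.findContours(m,0,2)[0],key=cv2.contourArea);e=cv2.fitEllipse(cv2.convexHull(c));print(n,np.round(e[0],1),np.round(e[1],1),p2w('wrist',e[0],.052 if n=='grn' else .006,s2).round(4))
E
```

```text
t 16.60 tcp [0.5295 0.0012 0.2312] jaw deg -103.8 gap 0.993 F [ 0.9  0.5 -0.5] q [-0.21  0.4   1.67  0.    1.07  1.6 ]
t 16.65 tcp [0.5296 0.0011 0.2312] jaw deg -103.8 gap 0.999 F [-1.2  0.7  0.6] q [-0.21  0.4   1.67  0.    1.07  1.6 ]
red [285.1 143.5] [48.2 49.4] [ 0.5409 -0.0496  0.006 ]
yel [240.6 171.9] [45.9 47.7] [0.5175 0.0168 0.006 ]
blu [197.6 143.3] [47.6 49.9] [0.5689 0.0622 0.006 ]
grn [241.1 131.7] [44.8 46.2] [5.75e-01 1.00e-04 5.20e-02]
```

View pics/c11.png

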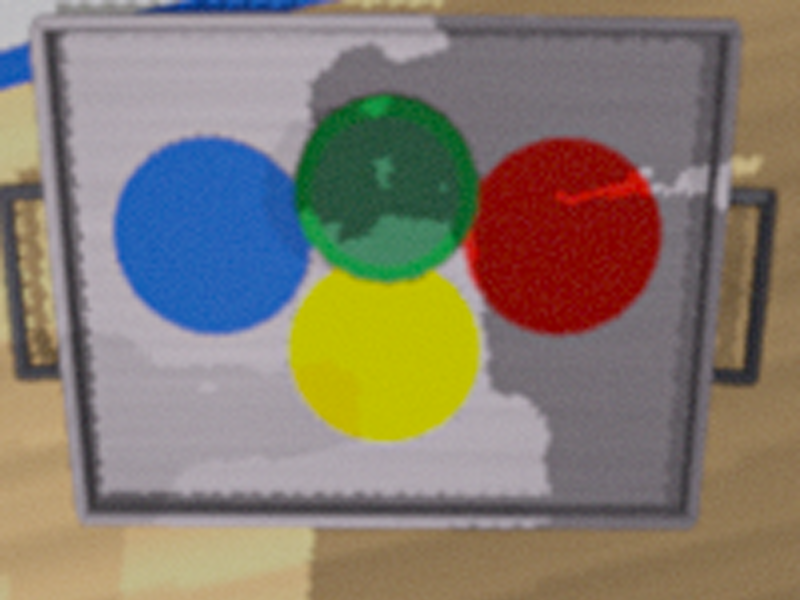

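View pics/s11.png

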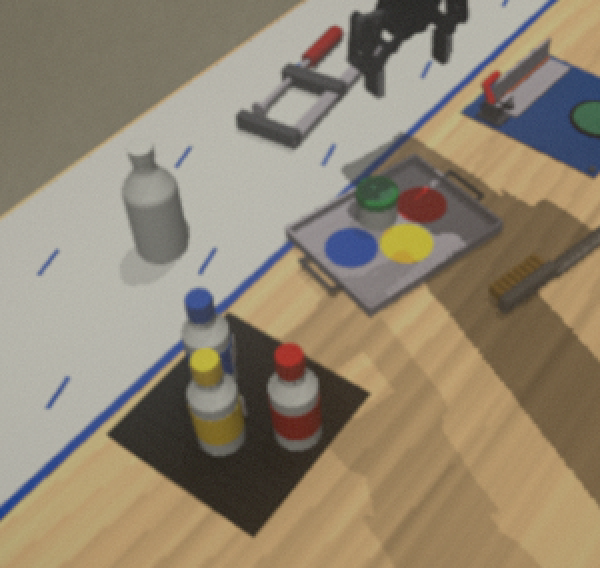

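Marks agree with the grip poses within 1 mm, and all three bottles stand on the mat. Now the tub.

Emit:
{"method": "send_rows", "body": {"steps": [[[0, 0.03, 0, 0, 0], [0, 0.0445, 0, -0.03, 0], [0, 0.0445, 0, -0.08, 0], [0, 0.0445, 0, -0.13, 0], [0, 0.0445, 0, -0.16, 0], [0, 0.0445, 0, -0.16, 0], [0, 0.0445, 0, -0.16, 0]]]}}

```text
t: 17.58
tcp_pos: [0.5757, 0.0002, 0.0724]
tool_rot: [0.557, 0.435, -0.556, 0.436]
force: [-0.8, -0.5, 0.5]
finger_gap: 0.999
```

```bash
python3 - <<'E'
from h import *
s=st();a=manip.snapshot('wrist')[:,:,::-1];s=st();cv2.imwrite('pics/w12.png',a)
print(w2p('wrist',[(.5745,0,.052)],s))
E
```

```text
t 17.57 tcp [5.757e-01 2.000e-04 7.240e-02] jaw deg -103.9 gap 0.999 F [-0.8 -0.5  0.5] q [-0.19  0.69  1.68  0.    0.77  1.62]
t 17.62 tcp [0.576  0.     0.0729] jaw deg -103.9 gap 0.998 F [ 0.4 -0.  -0. ] q [-0.19  0.69  1.68  0.    0.77  1.62]
[[250.36196337 233.39339761]]
```

View pics/w12.png

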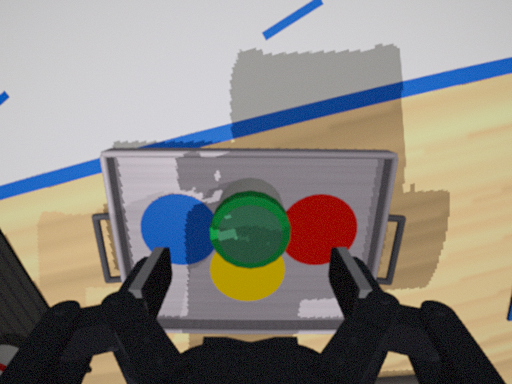

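Lid centre is at (250,231) against a prediction of (250,233), so it's aligned.

Emit:
{"method": "send_rows", "body": {"steps": [[[0, 0, 0, -0.025, 0], [0, 0, 0, -0.045, 0], [0, 0, 0, -0.0555, 0], [0, 0, 0, -0.0555, 0], [0.3, 0, 0, -0.0555, 0], [1, 0, 0, -0.0555, 0], [1, 0, 0, -0.0555, 0], [1, 0, 0, -0.0555, 0]]]}}

```text
t: 18.62
tcp_pos: [0.5755, -0.0003, 0.017]
tool_rot: [0.557, 0.435, -0.556, 0.436]
force: [0.4, 0.2, 5.3]
finger_gap: 0.621
```

Emit:
{"method": "send_rows", "body": {"steps": [[[1, 0, 0, 0, 0], [1, 0, 0, 0.005, 0], [1, 0, 0, 0.02, 0]]]}}

```text
t: 19.0
tcp_pos: [0.5737, 0.0001, 0.0355]
tool_rot: [-0.556, -0.436, 0.558, -0.435]
force: [0.5, 0.3, -1.2]
finger_gap: 0.623
```

```bash
python3 - <<'E'
from h import *
s=st();a=manip.snapshot('wrist')[:,:,::-1];s=st();cv2.imwrite('pics/w13.png',a)
E
```

```text
t 19.00 tcp [5.737e-01 1.000e-04 3.550e-02] jaw deg -103.9 gap 0.623 F [ 0.5  0.3 -1.2] q [-0.19  0.75  1.7   0.    0.7   1.62]
t 19.05 tcp [ 5.754e-01 -2.000e-04  3.780e-02] jaw deg -103.9 gap 0.623 F [0.4 0.4 0.5] q [-0.19  0.74  1.7   0.    0.7   1.62]
```

View pics/w13.png

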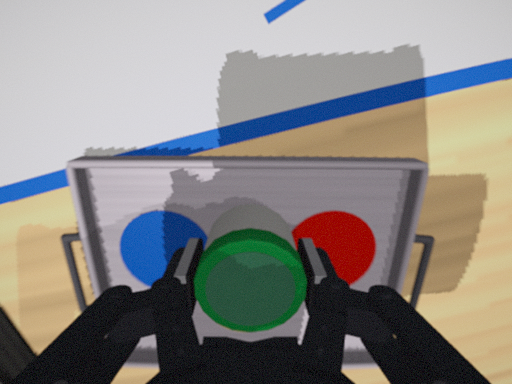

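Emit:
{"method": "send_rows", "body": {"steps": [[[1, 0, 0, 0.03, 0], [1, 0, 0, 0.06, 0], [1, -0.01, -0.02, 0.09, 0], [1, -0.03, -0.06, 0.09, 0], [1, -0.05, -0.11, 0.09, 0], [1, -0.07, -0.16, 0.09, 0], [1, -0.09, -0.21, 0.09, 0], [1, -0.11, -0.25, 0.09, 0]]]}}

```text
t: 20.05
tcp_pos: [0.4642, -0.2523, 0.1264]
tool_rot: [0.557, 0.435, -0.557, 0.436]
force: [0.1, 0.4, -2.0]
finger_gap: 0.619
```

Emit:
{"method": "send_rows", "body": {"steps": [[[1, -0.02, -0.04, 0, 0], [1, -0.032, -0.075, 0, 0], [1, -0.032, -0.089, 0, 0], [1, -0.032, -0.089, 0, 0], [1, -0.032, -0.089, 0, 0]]]}}

```text
t: 20.68
tcp_pos: [0.4328, -0.3375, 0.1257]
tool_rot: [0.557, 0.437, -0.557, 0.435]
force: [-0.1, 0.5, -2.4]
finger_gap: 0.619
```

```bash
python3 - <<'E'
from h import *
s=st();a=manip.snapshot('wrist')[:,:,::-1];s=st();cv2.imwrite('pics/w14.png',a)
c=np.array([.4326,-.3385,.007])
pts=[c+[.042*np.cos(t),.042*np.sin(t),0] for t in np.linspace(0,6.28,40)]
b=a.copy()
for p in w2p('wrist',pts,s): cv2.circle(b,tuple(int(round(v)) for v in p),1,(0,0,255),-1)
cv2.imwrite('pics/w14b.png',cv2.resize(b[120:384,130:390],None,fx=2.2,fy=2.2))
E
```

```text
t 20.68 tcp [ 0.4328 -0.3375  0.1257] jaw deg -103.9 gap 0.619 F [-0.1  0.5 -2.4] q [-0.87  0.58  1.72  0.    0.85  0.95]
t 20.73 tcp [ 0.4329 -0.3374  0.1257] jaw deg -103.8 gap 0.618 F [ 0.2 -0.1 -2.1] q [-0.87  0.58  1.72  0.    0.85  0.95]
```

View pics/w14b.png

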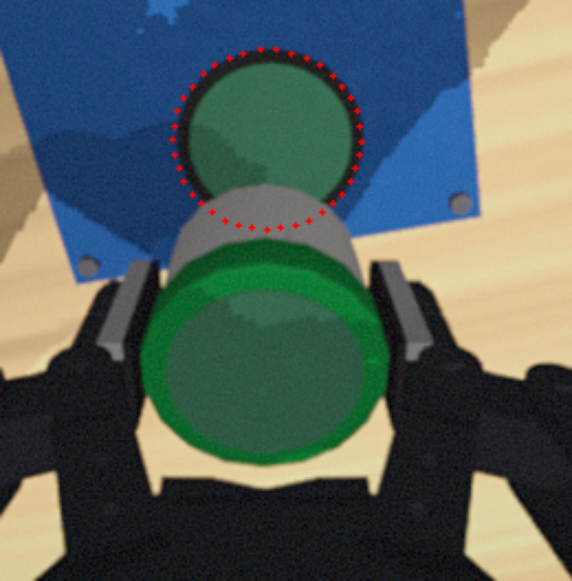

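Predicted coaster outline matches the image to about 1 px. Lowering the tub.

Emit:
{"method": "send_rows", "body": {"steps": [[[1, 0, 0, -0.04, 0], [1, 0, 0, -0.07, 0], [1, 0, 0, -0.09, 0], [1, 0, 0, -0.1, 0], [1, 0, 0, -0.105, 0], [1, 0, 0, -0.107, 0], [1, 0, 0, -0.107, 0]]]}}

```text
t: 21.6
tcp_pos: [0.433, -0.3394, 0.0193]
tool_rot: [0.557, 0.435, -0.557, 0.436]
force: [0.7, 0.5, -2.8]
finger_gap: 0.622
```

```bash
python3 - <<'E'
from h import *
s=st();a=manip.snapshot('side')[:,:,::-1];cv2.imwrite('pics/s15.png',cv2.resize(a[90:210,280:440],None,fx=4,fy=4))
E
```

```text
t 21.60 tcp [ 0.433  -0.3394  0.0193] jaw deg -103.9 gap 0.622 F [ 0.7  0.5 -2.8] q [-0.87  0.76  1.76  0.    0.62  0.95]
```

View pics/s15.png

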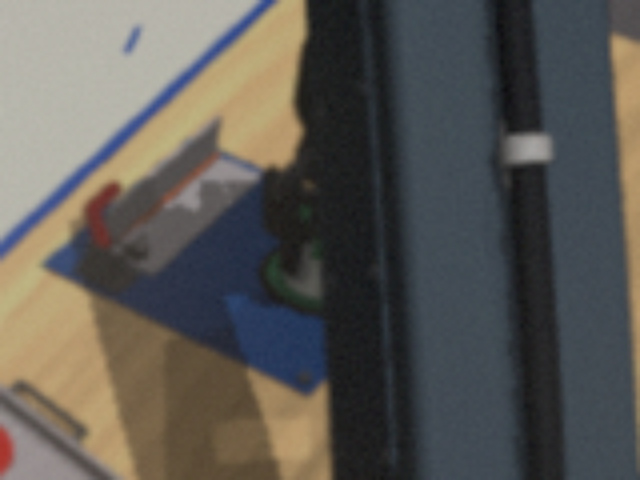

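Emit:
{"method": "send_rows", "body": {"steps": [[[1, 0, 0, -0.0015, 0], [1, 0, 0, -0.0015, 0]]]}}

```text
t: 21.9
tcp_pos: [0.433, -0.3395, 0.018]
tool_rot: [0.557, 0.435, -0.557, 0.436]
force: [-0.7, -0.3, 3.1]
finger_gap: 0.62
```

Emit:
{"method": "send_rows", "body": {"steps": [[[1, 0, 0, -0.0015, 0], [1, 0, 0, -0.0015, 0]]]}}

```text
t: 22.15
tcp_pos: [0.433, -0.3395, 0.0179]
tool_rot: [0.557, 0.435, -0.557, 0.436]
force: [-2.2, 1.6, 14.5]
finger_gap: 0.623
```

Emit:
{"method": "send_rows", "body": {"steps": [[[1, 0, 0, 0.001, 0], [0.8, 0, 0, 0.001, 0], [0.3, 0, 0, 0.001, 0], [0.1, 0, 0, 0.002, 0], [0, 0, 0, 0.003, 0], [0, 0, 0, 0.003, 0], [0, 0, 0, 0.03, 0], [0, 0, 0, 0.08, 0]]]}}

```text
t: 23.15
tcp_pos: [0.4316, -0.338, 0.0948]
tool_rot: [-0.557, -0.437, 0.557, -0.434]
force: [0.8, -1.0, 0.3]
finger_gap: 1.001
```

Emit:
{"method": "send_rows", "body": {"steps": [[[0, -0.02, 0, 0.06, 0], [0, -0.02, 0, 0.11, 0], [0, -0.02, 0, 0.12, 0], [0, -0.02, 0, 0.12, 0]]]}}

```text
t: 23.65
tcp_pos: [0.4127, -0.3391, 0.2161]
tool_rot: [0.557, 0.435, -0.557, 0.436]
force: [-0.2, -0.4, -0.0]
finger_gap: 1.001
```

```bash
python3 - <<'E'
from h import *
s=st();a=manip.snapshot('wrist')[:,:,::-1];s=st();b=a.copy()
def ring(c,r,col):
    for p in w2p('wrist',[np.array(c)+[r*np.cos(t),r*np.sin(t),0] for t in np.linspace(0,6.28,40)],s): cv2.circle(b,tuple(int(round(v)) for v in p),0,col,-1)
ring((.433,-.339,.007),.042,(0,0,255));ring((.433,-.339,.053),.027,(255,0,255))
cv2.imwrite('pics/w16.png',cv2.resize(b[90:290,150:350],None,fx=3,fy=3,interpolation=2))
E
```

```text
t 23.65 tcp [ 0.4127 -0.3391  0.2161] jaw deg -103.9 gap 1.001 F [-0.2 -0.4 -0. ] q [-0.9   0.43  1.68  0.    1.04  0.92]
t 23.70 tcp [ 0.4122 -0.3385  0.2149] jaw deg -103.9 gap 0.997 F [-0.3  0.6 -0.3] q [-0.9   0.43  1.68  0.    1.04  0.92]
```

View pics/w16.png

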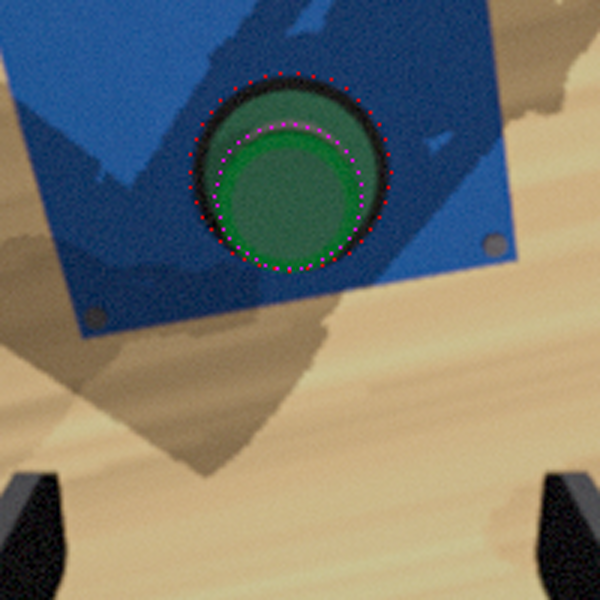

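Tub sits centred on the coaster: the lid ring and coaster ring are concentric within about 1–2 px. Now fetch red.

Emit:
{"method": "send_rows", "body": {"steps": [[[0, 0.01, 0.04, 0, 0], [0, 0.02, 0.1, 0, 0], [0, 0.03, 0.16, 0, 0], [0, 0.04, 0.22, 0, 0], [0, 0.0455, 0.28, 0, 0], [0.1, 0.0455, 0.34, 0, 0], [0.3, 0.0455, 0.4, 0, 0], [0.45, 0.0455, 0.46, 0, 0]]]}}

```text
t: 24.7
tcp_pos: [0.4568, 0.1228, 0.2137]
tool_rot: [-0.556, -0.437, 0.558, -0.435]
force: [0.6, -0.9, -0.2]
finger_gap: 0.553
```

Emit:
{"method": "send_rows", "body": {"steps": [[[0.45, 0, 0.06, 0, 0], [0.45, 0, 0.12, 0, 0], [0.45, 0, 0.165, 0, 0], [0.45, 0, 0.179, 0, 0], [0.45, 0, 0.179, -0.03, 0], [0.45, 0, 0.179, -0.07, 0], [0.45, 0, 0.179, -0.1055, 0], [0.45, 0, 0.179, -0.1055, 0]]]}}

```text
t: 25.7
tcp_pos: [0.4553, 0.2977, 0.1067]
tool_rot: [-0.554, -0.436, 0.561, -0.434]
force: [0.1, -0.6, 1.1]
finger_gap: 0.549
```

```bash
python3 - <<'E'
from h import *
s=st();a=manip.snapshot('wrist')[:,:,::-1];st();cv2.imwrite('pics/c17.png',cv2.resize(a[200:340,170:330],None,fx=4,fy=4,interpolation=2))
E
```

```text
t 25.70 tcp [0.4553 0.2977 0.1067] jaw deg -104.0 gap 0.549 F [ 0.1 -0.6  1.1] q [ 0.37  0.6   1.74 -0.    0.81  2.19]
t 25.75 tcp [0.457  0.2985 0.1086] jaw deg -104.0 gap 0.547 F [ 0.9 -0.2  0.5] q [ 0.37  0.6   1.74 -0.    0.81  2.19]
```

View pics/c17.png

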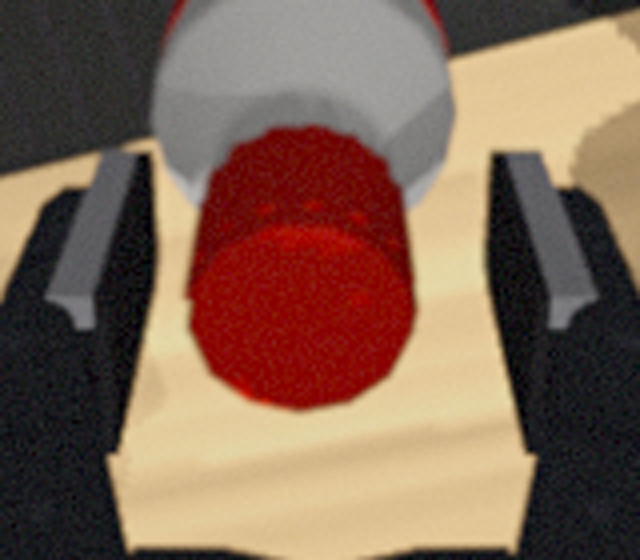

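Emit:
{"method": "send_rows", "body": {"steps": [[[0.8, 0, 0, 0, 0], [1, 0, 0, 0, 0], [1, 0, 0, 0, 0], [1, 0, 0, 0, 0], [1, 0, 0, 0.01, 0], [1, 0, 0, 0.03, 0], [1, 0, 0, 0.06, 0], [1, 0, 0, 0.08, 0]]]}}

```text
t: 26.75
tcp_pos: [0.4581, 0.3001, 0.1916]
tool_rot: [0.557, 0.436, -0.557, 0.436]
force: [0.1, 0.4, -2.0]
finger_gap: 0.312
```

Emit:
{"method": "send_rows", "body": {"steps": [[[1, 0.005, -0.03, 0, 0], [1, 0.015, -0.08, 0, 0], [1, 0.03, -0.13, 0, 0], [1, 0.045, -0.18, 0, 0], [1, 0.06, -0.23, 0, 0], [1, 0.07, -0.28, 0, 0], [1, 0.08, -0.325, 0, 0], [1, 0.0825, -0.35, 0, 0]]]}}

```text
t: 27.75
tcp_pos: [0.5412, -0.0525, 0.1905]
tool_rot: [0.558, 0.435, -0.557, 0.435]
force: [0.7, 0.4, -1.9]
finger_gap: 0.316
```

Emit:
{"method": "send_rows", "body": {"steps": [[[1, 0, 0, -0.02, 0], [1, 0, 0, -0.04, 0], [1, 0, 0, -0.06, 0], [1, 0, 0, -0.07, 0], [1, 0, 0, -0.0765, 0], [1, 0, 0, -0.0775, 0], [1, 0, 0, -0.0775, 0], [1, 0, 0, -0.0775, 0]]]}}

```text
t: 28.75
tcp_pos: [0.541, -0.0502, 0.1135]
tool_rot: [0.557, 0.435, -0.557, 0.436]
force: [-0.9, -0.4, 3.4]
finger_gap: 0.311
```

```bash
python3 - <<'E'
from h import *
s=st();a=manip.snapshot('side')[:,:,::-1];st();cv2.imwrite('pics/s18.png',cv2.resize(a[130:270,180:340],None,fx=4,fy=4,interpolation=2))
a=manip.snapshot('wrist')[:,:,::-1];cv2.imwrite('pics/w18.png',a)
E
```

```text
t 28.75 tcp [ 0.541  -0.0502  0.1135] jaw deg -103.9 gap 0.311 F [-0.9 -0.4  3.4] q [-0.3   0.59  1.74 -0.    0.81  1.52]
t 28.80 tcp [ 0.541  -0.0502  0.1135] jaw deg -103.9 gap 0.314 F [-1.8 -0.2  4. ] q [-0.3   0.59  1.74 -0.    0.81  1.52]
```

View pics/s18.png

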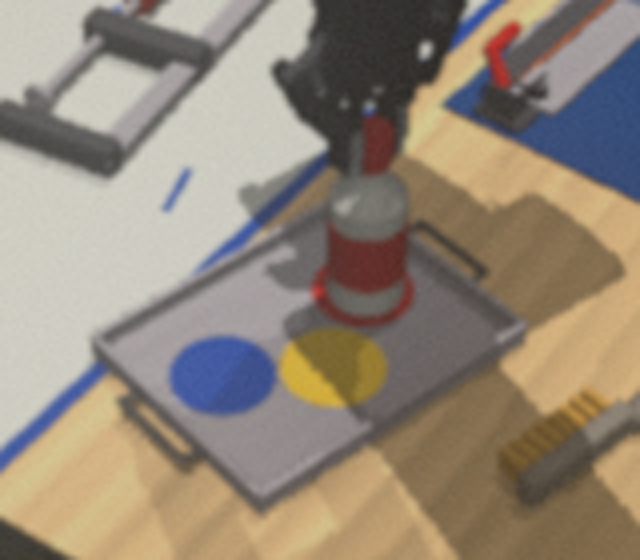

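View pics/w18.png

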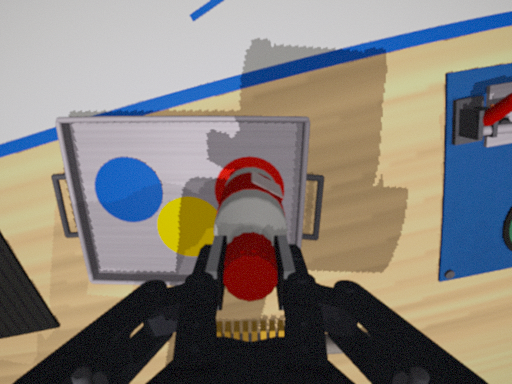

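Red stands centred on its mark with contact felt. Release it and fetch yellow.

Emit:
{"method": "send_rows", "body": {"steps": [[[0.8, 0, 0, 0, 0], [0.6, 0, 0, 0, 0], [0.45, 0, 0, 0, 0], [0.45, 0, 0, 0, 0], [0.45, 0, 0, 0.03, 0], [0.45, 0, 0, 0.08, 0], [0.45, -0.005, 0.04, 0.09, 0], [0.45, -0.01, 0.1, 0.09, 0]]]}}

```text
t: 29.85
tcp_pos: [0.5323, 0.0495, 0.2043]
tool_rot: [0.559, 0.433, -0.557, 0.436]
force: [0.8, 0.6, 0.3]
finger_gap: 0.552
```

Emit:
{"method": "send_rows", "body": {"steps": [[[0.45, -0.005, 0.06, 0, 0], [0.45, -0.01, 0.12, 0, 0], [0.45, -0.0125, 0.18, 0, 0], [0.45, -0.0125, 0.24, 0, 0], [0.45, -0.0125, 0.29, 0, 0], [0.45, -0.0125, 0.302, 0, 0], [0.45, -0.0125, 0.302, 0, 0], [0.45, -0.0125, 0.302, -0.03, 0]]]}}

```text
t: 30.85
tcp_pos: [0.5202, 0.3512, 0.1748]
tool_rot: [0.559, 0.435, -0.555, 0.436]
force: [-0.1, 0.5, -0.1]
finger_gap: 0.545
```

Emit:
{"method": "send_rows", "body": {"steps": [[[0.45, 0, 0, -0.03, 0], [0.45, 0, 0, -0.0625, 0], [0.45, 0, 0, -0.0625, 0], [0.45, 0, 0, -0.0625, 0]]]}}

```text
t: 31.35
tcp_pos: [0.5192, 0.351, 0.1113]
tool_rot: [0.558, 0.435, -0.557, 0.435]
force: [-0.3, 0.2, -0.2]
finger_gap: 0.551
```

```bash
python3 - <<'E'
from h import *
s=st();a=manip.snapshot('wrist')[:,:,::-1];st();cv2.imwrite('pics/c19.png',cv2.resize(a[200:340,170:330],None,fx=4,fy=4,interpolation=2))
E
```

```text
t 31.35 tcp [0.5192 0.351  0.1113] jaw deg -104.0 gap 0.551 F [-0.3  0.2 -0.2] q [ 0.42  0.68  1.53 -0.    0.93  2.23]
t 31.40 tcp [0.5195 0.3515 0.1119] jaw deg -104.0 gap 0.550 F [ 0.1 -0.8  0.9] q [ 0.42  0.68  1.53 -0.    0.93  2.23]
```

View pics/c19.png

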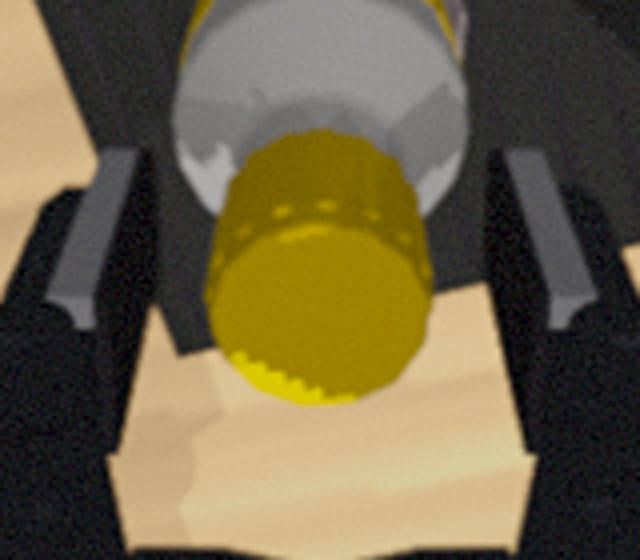

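Emit:
{"method": "send_rows", "body": {"steps": [[[0.8, 0, 0, 0, 0], [1, 0, 0, 0, 0], [1, 0, 0, 0, 0], [1, 0, 0, 0, 0], [1, 0, 0, 0.01, 0], [1, 0, 0, 0.03, 0], [1, 0, 0, 0.06, 0], [1, -0.003, 0, 0.08, 0]]]}}

```text
t: 32.4
tcp_pos: [0.5154, 0.3522, 0.1917]
tool_rot: [0.557, 0.436, -0.556, 0.436]
force: [0.4, -0.0, -2.9]
finger_gap: 0.315
```

Emit:
{"method": "send_rows", "body": {"steps": [[[1, -0.005, -0.03, 0, 0], [1, -0.005, -0.08, 0, 0], [1, -0.005, -0.13, 0, 0], [1, -0.005, -0.18, 0, 0], [1, -0.003, -0.23, 0, 0], [1, 0.002, -0.28, 0, 0], [1, 0.002, -0.315, 0, 0], [1, 0.002, -0.335, 0, 0]]]}}

```text
t: 33.4
tcp_pos: [0.5171, 0.0152, 0.1905]
tool_rot: [-0.557, -0.435, 0.557, -0.435]
force: [0.9, 0.4, -2.9]
finger_gap: 0.316
```

Emit:
{"method": "send_rows", "body": {"steps": [[[1, 0, 0, -0.02, 0], [1, 0, 0, -0.04, 0], [1, 0, 0, -0.06, 0], [1, 0, 0, -0.07, 0], [1, 0, 0, -0.0765, 0], [1, 0, 0, -0.0775, 0], [1, 0, 0, -0.0775, 0], [1, 0, 0, -0.0775, 0]]]}}

```text
t: 34.4
tcp_pos: [0.5177, 0.0168, 0.1141]
tool_rot: [0.557, 0.435, -0.557, 0.436]
force: [-2.1, -0.3, 6.0]
finger_gap: 0.316
```

```bash
python3 - <<'E'
from h import *
s=st();a=manip.snapshot('side')[:,:,::-1];st();cv2.imwrite('pics/s20.png',cv2.resize(a[130:270,180:340],None,fx=4,fy=4,interpolation=2))
E
```

```text
t 34.40 tcp [0.5177 0.0168 0.1141] jaw deg -103.9 gap 0.316 F [-2.1 -0.3  6. ] q [-0.18  0.56  1.81 -0.    0.77  1.63]
t 34.45 tcp [0.5177 0.0168 0.1141] jaw deg -103.9 gap 0.316 F [-1.6  0.2  6.7] q [-0.18  0.56  1.81 -0.    0.77  1.63]
```

View pics/s20.png

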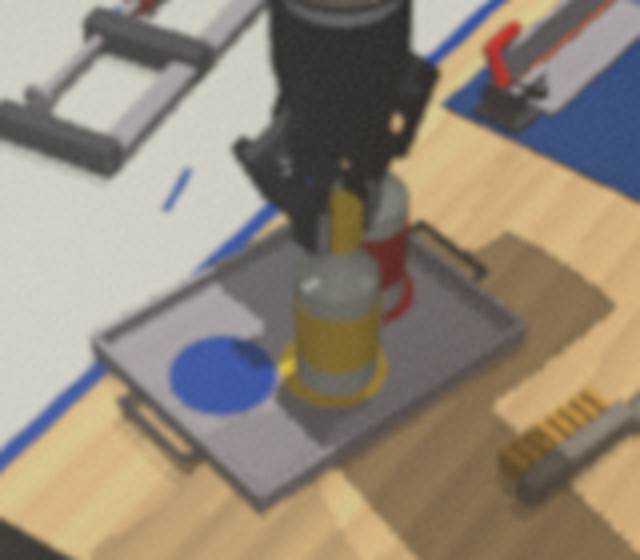

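Yellow stands centred on its mark, and red is still upright.

Emit:
{"method": "send_rows", "body": {"steps": [[[0.8, 0, 0, 0, 0], [0.6, 0, 0, 0, 0], [0.45, 0, 0, 0, 0], [0.45, 0, 0, 0, 0], [0.45, 0, 0, 0.03, 0], [0.45, 0, 0, 0.08, 0], [0.45, 0.01, 0.04, 0.09, 0], [0.45, 0.02, 0.1, 0.09, 0]]]}}

```text
t: 35.45
tcp_pos: [0.5391, 0.1167, 0.2045]
tool_rot: [0.559, 0.434, -0.557, 0.436]
force: [0.6, -0.2, -0.3]
finger_gap: 0.552
```

Emit:
{"method": "send_rows", "body": {"steps": [[[0.45, 0.015, 0.06, 0, 0], [0.45, 0.03, 0.12, 0, 0], [0.45, 0.038, 0.17, 0, 0], [0.45, 0.038, 0.183, 0, 0], [0.45, 0.038, 0.183, 0, 0], [0.45, 0.038, 0.183, -0.03, 0], [0.45, 0.038, 0.183, -0.06, 0], [0.45, 0.038, 0.183, -0.0925, 0]]]}}

```text
t: 36.45
tcp_pos: [0.5754, 0.2975, 0.1099]
tool_rot: [-0.557, -0.435, 0.558, -0.435]
force: [0.4, -0.3, 0.4]
finger_gap: 0.548
```

Emit:
{"method": "send_rows", "body": {"steps": [[[0.45, 0, 0, 0, 0], [0.45, 0, 0, 0, 0]]]}}

```text
t: 36.7
tcp_pos: [0.5761, 0.2989, 0.1114]
tool_rot: [0.558, 0.435, -0.557, 0.435]
force: [0.5, -0.2, 0.7]
finger_gap: 0.548
```

```bash
python3 - <<'E'
from h import *
s=st();a=manip.snapshot('wrist')[:,:,::-1];st();cv2.imwrite('pics/c21.png',cv2.resize(a[200:340,170:330],None,fx=4,fy=4,interpolation=2))
E
```

```text
t 36.70 tcp [0.5761 0.2989 0.1114] jaw deg -104.0 gap 0.548 F [ 0.5 -0.2  0.7] q [ 0.31  0.7   1.47 -0.    0.97  2.12]
t 36.75 tcp [0.5764 0.2993 0.112 ] jaw deg -104.0 gap 0.549 F [ 0.5 -0.1  0.7] q [ 0.31  0.7   1.47 -0.    0.97  2.12]
```

View pics/c21.png

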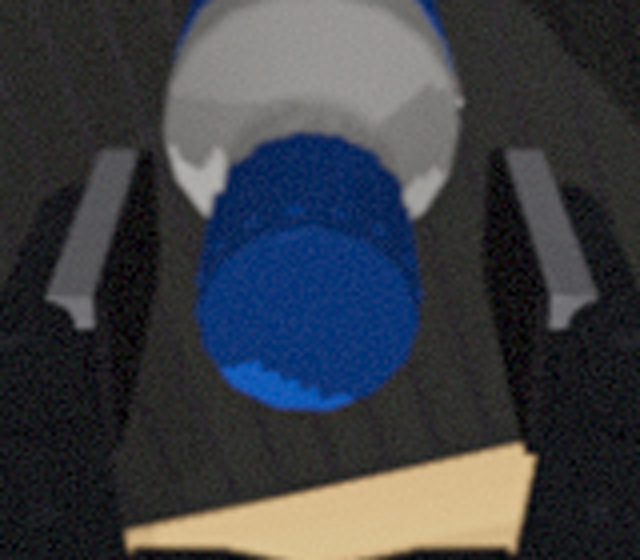

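Emit:
{"method": "send_rows", "body": {"steps": [[[0.8, 0, 0, 0, 0], [1, 0, 0, 0, 0], [1, 0, 0, 0, 0], [1, 0, 0, 0, 0], [1, 0, 0, 0.01, 0], [1, 0, 0, 0.03, 0], [1, 0, 0, 0.06, 0], [1, 0, 0, 0.08, 0]]]}}

```text
t: 37.75
tcp_pos: [0.575, 0.3, 0.1914]
tool_rot: [0.557, 0.436, -0.557, 0.436]
force: [-0.1, 1.0, -2.5]
finger_gap: 0.314
```

Emit:
{"method": "send_rows", "body": {"steps": [[[1, 0, -0.02, 0, 0], [1, -0.002, -0.06, 0, 0], [1, -0.004, -0.11, 0, 0], [1, -0.006, -0.16, 0, 0], [1, -0.006, -0.2, 0, 0], [1, -0.006, -0.23, 0, 0], [1, -0.006, -0.2385, 0, 0], [1, -0.006, -0.2385, 0, 0]]]}}

```text
t: 38.75
tcp_pos: [0.5684, 0.0608, 0.1896]
tool_rot: [-0.557, -0.436, 0.558, -0.435]
force: [0.4, 0.3, -2.4]
finger_gap: 0.314
```

Emit:
{"method": "send_rows", "body": {"steps": [[[1, 0, 0, -0.02, 0], [1, 0, 0, -0.04, 0], [1, 0, 0, -0.06, 0], [1, 0, 0, -0.07, 0], [1, 0, 0, -0.0765, 0], [1, 0, 0, -0.0775, 0], [1, 0, 0, -0.0775, 0], [1, 0, 0, -0.0775, 0]]]}}

```text
t: 39.75
tcp_pos: [0.5696, 0.062, 0.1143]
tool_rot: [0.557, 0.436, -0.556, 0.436]
force: [-1.5, 1.3, 6.1]
finger_gap: 0.313
```

```bash
python3 - <<'E'
from h import *
s=st();a=manip.snapshot('side')[:,:,::-1];st();cv2.imwrite('pics/s22.png',cv2.resize(a[130:270,180:340],None,fx=4,fy=4,interpolation=2))
E
```

```text
t 39.75 tcp [0.5696 0.062  0.1143] jaw deg -103.9 gap 0.313 F [-1.5  1.3  6.1] q [-0.09  0.62  1.67  0.    0.86  1.73]
t 39.80 tcp [0.5696 0.062  0.1143] jaw deg -103.9 gap 0.309 F [-2.3  1.5  7.3] q [-0.09  0.62  1.67  0.    0.86  1.73]
```

View pics/s22.png

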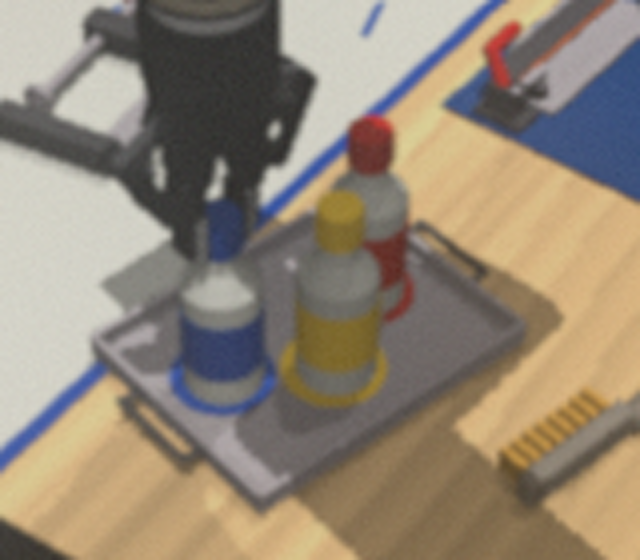

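All three are on their marks. Releasing blue and backing off to look.

Emit:
{"method": "send_rows", "body": {"steps": [[[0.8, 0, 0, 0, 0], [0.6, 0, 0, 0, 0], [0.45, 0, 0, 0, 0], [0.45, 0, 0, 0, 0], [0.45, 0, 0, 0.03, 0], [0.45, 0, 0, 0.08, 0], [0.45, -0.02, 0.0, 0.11, 0], [0.45, -0.04, -0.02, 0.12, 0]]]}}

```text
t: 40.8
tcp_pos: [0.5301, 0.0418, 0.235]
tool_rot: [0.558, 0.435, -0.555, 0.437]
force: [-0.3, -1.0, -0.1]
finger_gap: 0.55
```

Emit:
{"method": "send_rows", "body": {"steps": [[[0.4, 0, -0.04, 0.02, 0], [0.4, 0, -0.04, 0.04, 0], [0.4, 0, -0.04, 0.04, 0], [0.4, 0, -0.04, 0.04, 0]]]}}

```text
t: 41.3
tcp_pos: [0.5286, 0.0017, 0.272]
tool_rot: [-0.557, -0.436, 0.557, -0.435]
force: [0.7, 0.2, 0.0]
finger_gap: 0.604
```

```bash
python3 - <<'E'
from h import *
a=manip.snapshot('wrist')[:,:,::-1];s=st();b=a.copy()
def ring(c,r,col):
    for p in w2p('wrist',[np.array(c)+[r*np.cos(t),r*np.sin(t),0] for t in np.linspace(0,6.28,40)],s): cv2.circle(b,tuple(int(round(v)) for v in p),0,col,-1)
for x,y in ((.569,.062),(.5175,.0168),(.541,-.0498)): ring((x,y,.14),.014,(255,255,255));ring((x,y,.006),.033,(255,0,255))
cv2.imwrite('pics/w23.png',cv2.resize(b[80:280,130:380],None,fx=3,fy=3,interpolation=2))
sc=manip.snapshot('scene')[:,:,::-1];sd=manip.snapshot('side')[:,:,::-1]
cv2.imwrite('pics/sc23.png',cv2.resize(sc[70:300,120:440],None,fx=2.4,fy=2.4,interpolation=2))
cv2.imwrite('pics/sd23.png',sd)
E
```

```text
t 41.35 tcp [0.5285 0.0019 0.2717] jaw deg -103.9 gap 0.597 F [-0.1  0.1 -0.3] q [-0.21  0.35  1.62  0.    1.17  1.61]
```

View pics/w23.png

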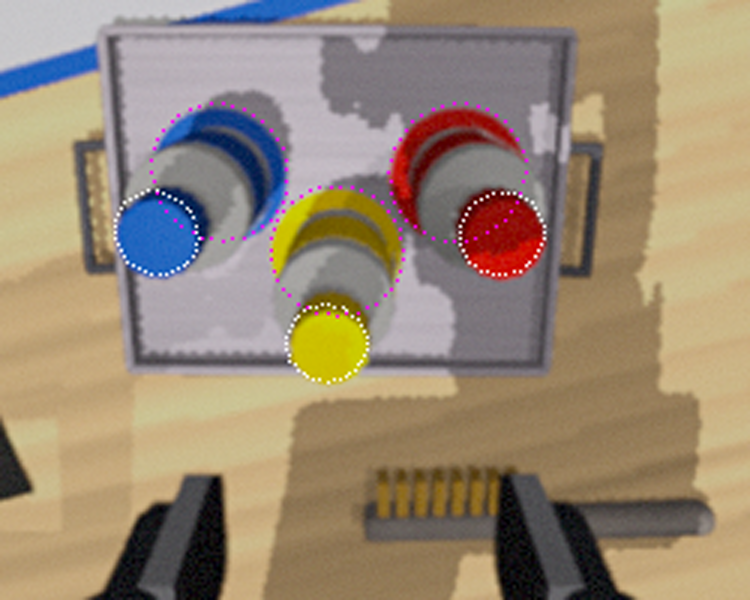

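View pics/sc23.png

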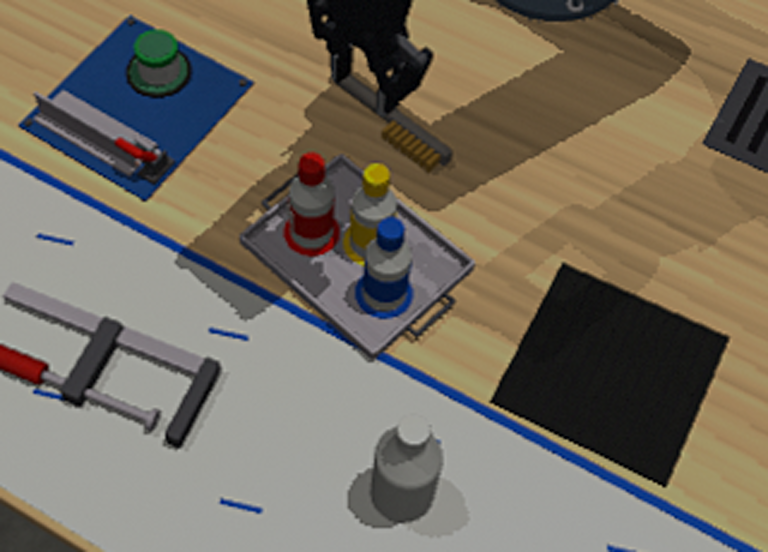

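View pics/sd23.png

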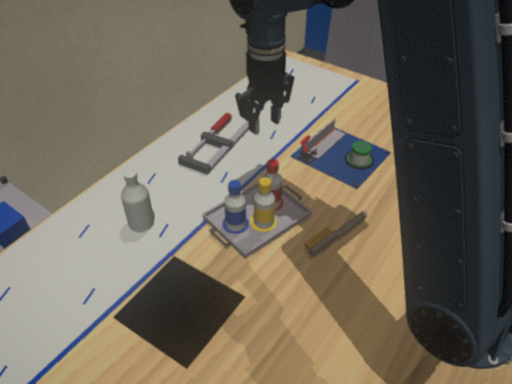

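Everything is in place: cap and mark rings agree within about 1–2 mm, the tub is on the coaster and the wash bottle hasn't moved. The arm is clear, so I'm handing in.

```bash
python3 -c "
from h import *
print(manip.sign_off())"
```

```text
the job is handed in; nothing more can be done
None
```

The job is done and handed in at about 41 s of the 147 s. I moved the three bottles one at a time by their caps and stood them on the mat. I then set the tub in the middle of the coaster, and put red, yellow and blue back on their own marks.

- **Last pictures:** All three bottles stand upright, with caps and marks within about 1–2 mm of where the marks were measured. The tub is centred on the coaster to about 1–2 mm. The wash bottle has not moved, and the arm was clear of everything.
- **Contact forces:** The highest force reading was about 15 N, when the tub was pressed lightly onto the coaster. The fingers brushed the tray floor at about 5 N as they closed on the tub.
- **Camera disagreement:** The fixed cameras differed by 3–6 mm on the first bottle positions, so I relied on the wrist camera instead. No check failed.

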